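Put the loose peg back into the glass-drying stand

ROBOT

A 6-joint arm with a two-finger parallel gripper is mounted at the origin on a cart in front of the work surface, level with it; the furniture and walls round the work are solid. World frame = base frame: x ahead of the robot, y to its left, z up, the work surface at z = 0. Lengths are in mm, angles in rad, forces in N, time in s.
With the tool pointing down it reaches from about 350 to 850 mm from the base axis. Payload 8.1 kg.
Tool frame: the origin (TCP) lies where the fingers leave the gripper's body, on its centre line; the fingertips stand 73 mm ahead of it and the grasp point (between the pads) lies 54 mm ahead of it; z points along the fingers, y is the line along which they close (so a half turn about z gives the same grasp; the last joint's range is limited). The gripper opens to 85 mm and grips with 20 to 120 N. Pads are 22 mm wide; open, the fingers measure 114 mm over their backs; the gripper's body (76 mm by 85 mm) begins 54 mm behind the grasp point. The pads swing forward as they close: fully open they stand 13 mm farther back than shut.
Start: joints at [1.238, 0.13, 1.488, -0, 1.523, -0.085], TCP at [147.141, 581.683, 303.892] pointing down, gripper open.
Joint ranges: [-2.96, 2.96], [-0.89, 2.26], [0.02, 2.5], [-1.34, 4.48], [0, 2.73], [-2.66, 2.66]. Speed limits (rad/s): [2.39, 2.39, 2.79, 3.14, 3.14, 3.14].

INTERFACE

Orientations are given as [roll, pitch, yaw] about the fixed x, y, z axes, in that order (R = Rz(yaw) Ry(pitch) Rx(roll)).
In Python, from station import env gives the robot as it stands. The module is installed in compiled form; this text tells all that it offers.
- The arm moves only by the tool send_rows, never from a script. Its argument "targets" is a list that holds one entry, the list of rows, each a list of 5 numbers: the closure, from -1 (fully open) to 1 (shut), so that 0 is half open, then the shift along the tool's x, y, z in cm, then the turn about the tool's z in degrees. In form: [[[gripper, x, y, z, turn], ...]]. A call has 1 to 8 rows; each row shifts and turns the commanded pose from where the row before left it, along the tool's axes as they then stand; what a row does not reach is not made up. A row lasts 1/8 s, in which the tool goes at most 62.5 mm and 10.7 degrees, less where a joint would pass 70% of its speed; a pose out of reach is approached as far as the arm can. A call is refused whole if a number of a shift passes 6.25 or a number of a turn 10.7, either way. A call with a gripper value outside its range is refused whole. The fingers move at their own pace and stop on an object; the grip force is fixed at half the most. Time passes only in rows, so rows that do not move let the fingers close. It gives the time, the measured TCP pose, the force, the opening and the grip force at its end, in the units of the state.
- env.read_state(): the state, without advancing time (a new reading comes with each control period).
- env.camera(name): name is "side" or "top" or "wrist"; returns the picture (384x512x3 uint8, red, green, blue); there is no depth.
- env.camera_info(name): a dict with "fx", "fy", "cx", "cy" (pixels), "extrinsics" (4x4, takes a point from camera to world coordinates); the wrist camera has in their place "hand_eye" (4x4, takes a point from camera to tool coordinates, whose origin is the TCP and whose axes are the flange's). Camera axes: x right, y down, z forward; pixel columns grow to the right and rows downward; lengths in mm; the calibration is good to about 2 mm. A picture is of the moment at which its call begins: read the wrist's pose just before it. camera_info takes no time and is no camera call.
- env.finish_job(): hands the job in; it is judged then, once.
The state is a dict: "clock": time; "joints": joint angles; "joint_velocities": joint speeds; "joint_torque": joint torques, N m; "ee_pos": TCP position; "tool_rot": TCP orientation; "wrist_force": force on the tool from outside, world axes, zero at the start; "ft_torque": the same for the moment, N m; "gripper_width": opening from 0.0 (shut) to 1.0 (fully open); "finger_force": force on a finger pad.
Only numpy, scipy, OpenCV 4.12 (cv2) and the standard library are available. Lean on these libraries where they do the work, as an engineer would, in place of code of your own. Each camera call takes 0.05 s, during which the arm holds its last target. There are 200 camera calls.

TASK

The glass-drying stand has lost one of its two wooden pegs: take the loose peg out of the wooden rest block and put it into the empty collar of the stand. The hole at the bottom of the collar cannot be seen and is not in its middle, so rest the peg's foot lightly on the bottom, sweep it about in a growing spiral until it drops into the hole, and keep hold of it until it is fully home and upright, then let go. Press gently all the while (a few newtons are enough, never as much as 40), and leave the salt shaker, the cup and the tin where they are.

Things in the scene. Friction and masses are not known exactly. Their poses are not given: they have to be found in the camera images.
- peg_mid (a point): Centre of the loose peg: plain round light-wood peg, 14 mm in diameter, 130 mm long, about 40 g, z along it; foot (1.5 mm chamfer) 65 mm below this point, rounded top 65 mm above. It starts upright in the rest block's hole, 100 mm of it free above the block. Grip it here or up to 25 mm higher: once home, its lower 34 mm lie below the collar's rim.
- peg: The same loose peg; origin at the centre of its foot, which starts 10 mm above the worktop.
- rest: Fixed brown wooden rest block, 60 x 60 x 40 mm, origin at the centre of its underside; in its top a round hole, 17 mm wide and 30 mm deep, holds the loose peg at the start.
- stand: Fixed drying stand: grey bar 90 (x) x 200 (y) x 22 mm high, origin at the centre of its underside. Two black round collars, 47 mm outside, 37 mm inside diameter, at y = +50 and -50 mm, rims 37 mm above the worktop. The one at y = +50 carries a fixed peg like the loose one, top 133 mm above the worktop; the one at y = -50 is empty.
- well (a point): Middle of the empty collar's mouth, at the height of its rim; axes as the stand's. Inside is a well 37 mm wide with a flat floor 16 mm below the rim. With the peg's foot on that floor the peg's centre is 49 mm above this point; with the peg fully home, 31 mm.
- well_floor (a point): Middle of the well's floor (not the hole). The floor has one round blind hole, 16 mm wide, 18 mm deep, 1 mm chamfer, dark in the dark well. The hole's centre lies 3.5 to 7.5 mm from this point, in any direction, differently each time; it is not listed. The floor is rigid and stays put under side forces below 50 N.
- salt_shaker: Bystander: glass and steel salt shaker, 44 mm wide, 90 mm high, origin at its underside.
- espresso_cup: Bystander: small cup, 60 x 90 mm with its handle, 52 mm high, origin at its underside.
- tea_tin: Bystander: food tin, 58 mm wide, 72 mm high, origin at its underside.
There are look-alikes about, which are no part of the job. Of the things like the rest, leave any that is red; of the rest the smaller one is meant.

How it is judged:
By the outcome, as a careful person would: the job done as asked, in the order asked, and still so for the second after the job is handed in, with the robot touching nothing.
It also fails if it takes over 54 s, if anything falls off the work surface, if the arm or the gripper's body presses on something with over 40 N, if the wrist force passes 120 N, or if a joint passes its speed limit or range.

## Working session

There is one attempt and no reset: what is moved stays moved. The work goes in short steps, Python scripts to look and compute and a tool call to move; the robot and the scene stay as the last step left them, time stands still between calls to the robot, and variables do not carry over. Pictures are saved under pics/ and viewed, at most 10 in all, crops included, and the job is handed in when it is done.

Besides the shell and the picture viewer there is one more tool, called after "Request:" as name([rows], argument=value, ...), one row to a line, values as JSON. send_rows: Moves the arm, as the interface text tells. Its arguments: {"type":"object","properties":{"targets":{"type":"array","items":{"type":"array","items":{"type":"array","items":{"type":"number"}}}}},"required":["targets"]}

```bash
mkdir -p pics
cat > h.py <<'E'
import numpy as np,cv2
from scipy.spatial.transform import Rotation as R
from station import env
def cam(n):
    s=env.read_state(); i=env.camera_info(n)
    if n=='wrist':
        T=np.eye(4);T[:3,:3]=R.from_euler('xyz',s['tool_rot']).as_matrix();T[:3,3]=s['ee_pos'];E=T@np.array(i['hand_eye'])
    else:E=np.array(i['extrinsics'])
    return i,E
def snap(n,f=None):
    c=cam(n);p=env.camera(n)
    if f:cv2.imwrite('pics/'+f,cv2.cvtColor(p,cv2.COLOR_RGB2BGR))
    return p,c
def ray(c,u,v):
    i,E=c
    d=E[:3,:3]@np.array([(u-i['cx'])/i['fx'],(v-i['cy'])/i['fy'],1]);return E[:3,3],d
def atz(c,u,v,z):
    o,d=ray(c,u,v);return o+d*(z-o[2])/d[2]
def proj(c,P):
    i,E=c;q=E[:3,:3].T@(np.array(P)-E[:3,3]);return i['fx']*q[0]/q[2]+i['cx'],i['fy']*q[1]/q[2]+i['cy']
E
python3 - <<'E'
from h import *
a,c=snap('top');b,d=snap('side')
print(env.read_state());print(c,d)
np.set_printoptions(suppress=True)
cv2.imwrite('pics/top.png',cv2.cvtColor(cv2.resize(a,(800,600)),cv2.COLOR_RGB2BGR))
cv2.imwrite('pics/side.png',cv2.cvtColor(cv2.resize(b,(800,600)),cv2.COLOR_RGB2BGR))
E
```

```text
{'clock': 0.1, 'joints': array([ 1.23758895e+00,  1.31082001e-01,  1.48917422e+00, -2.50203259e-05,
        1.52300014e+00, -8.54024241e-02]), 'joint_velocities': array([ 0.00018947, -0.00147929, -0.00376164,  0.00073236,  0.00067944,
        0.00174225]), 'joint_torque': array([ 1.77075770e-03, -5.70955360e+01, -5.01937830e+01, -1.05771589e-04,
        8.20381218e-03,  5.73656416e-05]), 'ee_pos': array([147.02963404, 581.31938468, 302.94929746]), 'tool_rot': array([-3.13993288e+00, -1.17013442e-04,  2.89378882e+00]), 'wrist_force': array([-0.07621935,  0.81791727, -0.14841454]), 'ft_torque': array([0.06707524, 0.02082964, 0.00108077]), 'finger_force': 0.0, 'gripper_width': 0.9993203851098839}
({'fx': 425.9173507586578, 'fy': 425.9173507586578, 'cx': 258.7069344836438, 'cy': 191.7316969818755, 'extrinsics': array([[-2.97680671e-02, -9.79477814e-01,  1.99341603e-01,
         2.99737680e+02],
       [-9.99458884e-01,  3.19590790e-02,  7.78186615e-03,
        -2.33018435e+01],
       [-1.39929393e-02, -1.99002085e-01, -9.79899162e-01,
         1.15992283e+03],
       [ 0.00000000e+00,  
[... 506 characters left out ...]
, 'extrinsics': array([[-9.72376459e-01, -1.09116200e-01,  2.06343591e-01,
         2.99122309e+02],
       [-2.33378042e-01,  4.38097044e-01, -8.68104642e-01,
         9.16648643e+02],
       [ 4.32576246e-03, -8.92280581e-01, -4.51460577e-01,
         5.58098345e+02],
       [ 0.00000000e+00,  0.00000000e+00,  0.00000000e+00,
         1.00000000e+00]])}, array([[-9.72376459e-01, -1.09116200e-01,  2.06343591e-01,
         2.99122309e+02],
       [-2.33378042e-01,  4.38097044e-01, -8.68104642e-01,
         9.16648643e+02],
       [ 4.32576246e-03, -8.92280581e-01, -4.51460577e-01,
         5.58098345e+02],
       [ 0.00000000e+00,  0.00000000e+00,  0.00000000e+00,
         1.00000000e+00]]))
```

View pics/top.png

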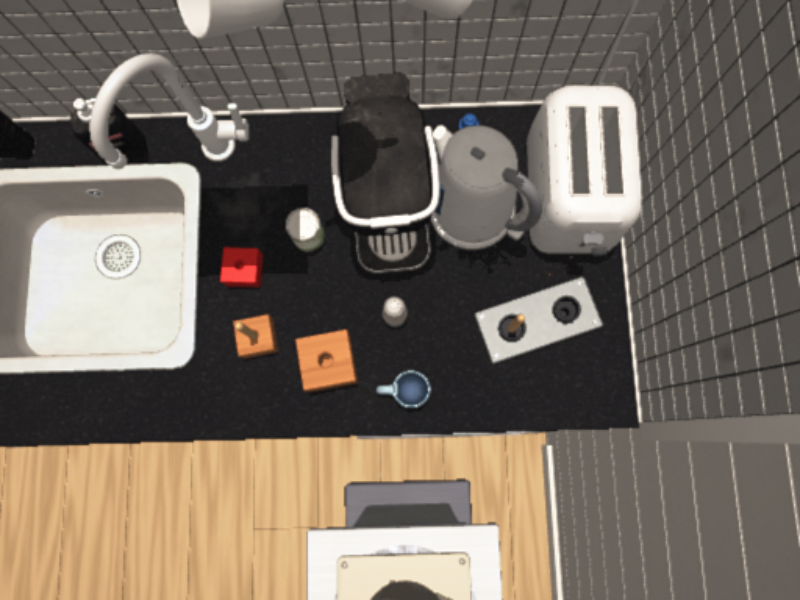

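View pics/side.png

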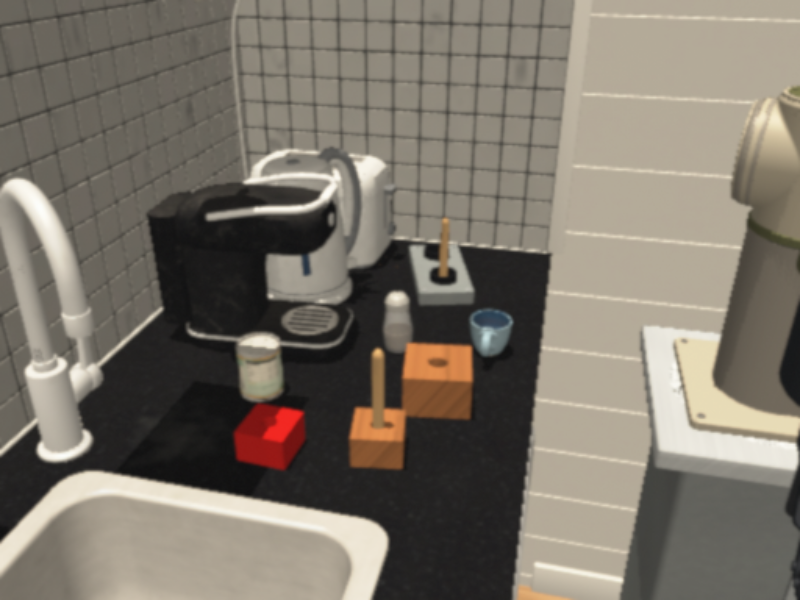

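The top picture (800x600) shows three candidate blocks: red at (241,267), small brown at (254,336) holding the peg, and large brown at (326,360) with an empty hole. I choose the small brown one. The stand is at (538,320), with its occupied collar at (513,327) and the empty one at (567,309). The shaker is at (395,311), the cup at (410,389) and the tin at (305,230). In the side picture the peg top is at (378,352).

Run:
```python
from h import *
np.set_printoptions(suppress=True,precision=1)
t=cam('top');s=cam('side');k=.64
f=lambda c,u,v,z:print((u,v),atz(c,u*k,v*k,z)[:2])
print('block corners top z40')
for u,v in [(234,323),(270,317),(275,350),(240,357)]: f(t,u,v,40)
print('peg top');f(t,238,326,140);f(s,378,352,138)
print('stand corners z22')
for u,v in [(475,315),(584,278),(602,326),(494,361)]: f(t,u,v,22)
print('collars');f(t,513,327,37);f(t,567,309,37)
print('fixedtop');f(t,520,318,133)
print('others');f(t,395,300,90);f(t,410,388,52);f(t,303,222,72);f(t,326,360,60);f(t,640,420,0);f(t,635,300,0)
f(t,582,240,150);f(t,465,130,150)
a,_=snap('top');b,_=snap('side')
A=cv2.resize(a[190:240,140:190],(400,400),interpolation=2);B=cv2.resize(b[215:305,210:270],(267,400),interpolation=2)
C=cv2.resize(b[215:305,210:270],(267,400))
cv2.imwrite('pics/crop.png',cv2.cvtColor(np.hstack([A,B]),cv2.COLOR_RGB2BGR))
```

```text
block corners top z40
(234, 323) [496.2 278. ]
(270, 317) [504.6 216.4]
(275, 350) [447.5 207.3]
(240, 357) [437.4 266.6]
peg top
(238, 326) [473.7 244.8]
(378, 352) [472.8 245.6]
stand corners z22
(475, 315) [ 500.  -136.1]
(584, 278) [ 559.5 -329.8]
(602, 326) [ 473.7 -353.6]
(494, 361) [ 419.1 -164.5]
collars
(513, 327) [ 474.5 -198.2]
(567, 309) [ 502.7 -292.3]
fixedtop
(520, 318) [ 473.4 -195. ]
others
(395, 300) [517.2   0.4]
(410, 388) [375.6 -19.6]
(303, 222) [662.2 154.6]
(326, 360) [425.5 118.2]
(640, 420) [ 312.9 -410.2]
(635, 300) [ 521.6 -422.3]
(582, 240) [ 591.6 -297.3]
(465, 130) [ 784.1 -122.8]
```

View pics/crop.png

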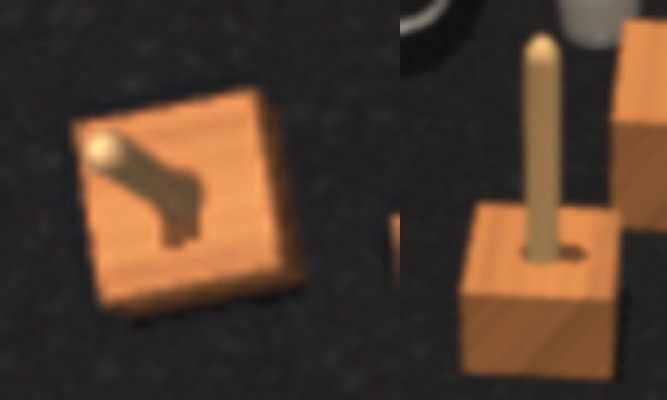

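The crop confirms it: the light peg stands in the small brown block with its top at crop pixel (104,150). Both cameras put it at about (473,245), and the block centre is at (471,242).

Request:
send_rows([
  [[-1,0,0,0,9.8],[-1,0,0,0,9.8],[-1,0,0,0,9.8],[-1,0,0,0,9.8],[-1,0,0,0,9.8],[-1,0,0,0,10]],
])

```text
clock: 0.95
ee_pos: [147.1, 581.6, 303.6]
tool_rot: [-3.141, 0.0, 1.858]
wrist_force: [-0.6, 0.0, 0.2]
gripper_width: 1.001
finger_force: 0.0
```

Request:
send_rows([
  [[-1,-5.2,2.68,0,0],[-1,-5.2,2.68,0,0],[-1,-5.2,2.68,0,0],[-1,-5.2,2.68,0,0],[-1,-5.2,2.68,0,0],[-1,-5.2,2.68,0,0],[-1,-5.2,2.68,0,0],[-1,-3,1.5,0,0]],
])

```text
clock: 1.95
ee_pos: [456.5, 260.8, 303.8]
tool_rot: [3.142, 0.0, 1.862]
wrist_force: [-0.7, 0.8, -0.2]
gripper_width: 1.002
finger_force: 0.0
```

Run:
```python
from h import *
np.set_printoptions(suppress=True,precision=2)
p,c=snap('wrist','w1.png');s=env.read_state();print(s['clock'],s['ee_pos'],s['tool_rot'],s['joints'],s['wrist_force']);print(c[1]);print(proj(c,[472.5,244.5,140]),proj(c,[472,243,40]))
```

```text
2.0 [458.27 258.72 303.68] [3.14 0.   1.86] [ 0.42 -0.07  1.69 -0.    1.52  0.13] [ 1.48 -2.42 -0.11]
[[  0.96   0.28   0.07 438.12]
 [  0.29  -0.93  -0.25 323.3 ]
 [ -0.     0.26  -0.97 374.31]
 [  0.     0.     0.     1.  ]]
(np.float64(267.48107850853603), np.float64(217.48783862798956)) (np.float64(262.9554095175102), np.float64(187.21478798129638))
```

View pics/w1.png

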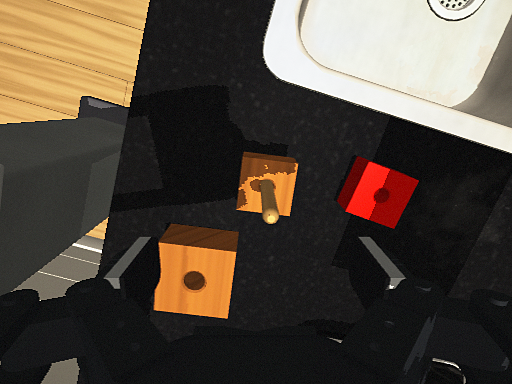

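The wrist view has the peg's top at (271,217), about 3 px from the prediction. The two look-alike blocks are clear of it.

```bash
cat >> h.py <<'E'
def delta(P):
    s=env.read_state();return R.from_euler('xyz',s['tool_rot']).as_matrix().T@(np.array(P)-s['ee_pos'])/10
E
python3 - <<'E'
from h import *
np.set_printoptions(suppress=True,precision=2)
p,c=snap('wrist');print(atz(c,271,216.5,139));s=env.read_state();print(s['ee_pos'],delta([473,244.5,149]))
E
```

```text
[477.01 243.41 139.  ]
[456.9  260.4  303.64] [-1.97  1.09 15.47]
```

Request:
send_rows([
  [[-1,-1.0,0.6,0,0],[-1,-0.95,0.55,0,0],[-1,0,0,3,0],[-1,0,0,4,0],[-1,0,0,4,0],[-1,0,0,3,0],[-1,0,0,1.4,0],[-1,0,0,0,0]],
])

```text
clock: 3.05
ee_pos: [471.1, 247.8, 149.3]
tool_rot: [-3.14, 0.0, 1.865]
wrist_force: [-0.8, 0.3, 0.7]
gripper_width: 0.998
finger_force: 0.0
```

Run:
```python
from h import *
np.set_printoptions(suppress=True,precision=2)
s=env.read_state();print(s['ee_pos'],s['wrist_force'])
p,c=snap('wrist','w2.png');print(proj(c,[473.7,244.8,139]))
```

```text
[471.12 247.8  149.29] [-0.82  0.27  0.68]
(np.float64(258.63864051890874), np.float64(339.69690024272836))
```

View pics/w2.png

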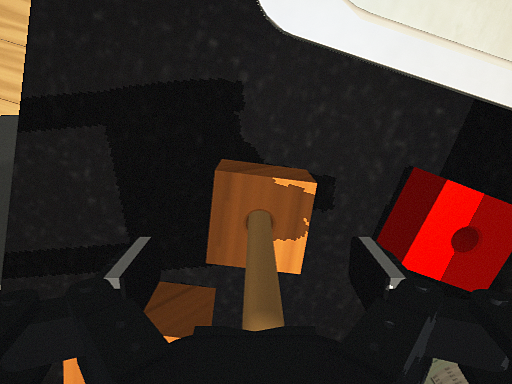

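The block is centred at (262,217), with the peg running from (260,217) to (263,330). It is slightly right of the midpoint between the pads, which agrees with the 1.6 mm correction worked out.

Request:
send_rows([
  [[-1,-0.36,0.16,0,0],[0,0,0,0,0],[0.5,0,0,0,0],[0.6,0,0,0,0],[0.8,0,0,0,0],[1,0,0,0,0],[1,0,0,0,0],[1,0,0,0,0]],
])

```text
clock: 4.1
ee_pos: [474.3, 244.8, 150.1]
tool_rot: [3.141, -0.0, 1.864]
wrist_force: [-0.5, -0.9, 3.3]
gripper_width: 0.151
finger_force: 58.5
```

Request:
send_rows([
  [[1,0,0,0,0],[1,0,0,0,0]],
])

```text
clock: 4.35
ee_pos: [474.3, 244.8, 150.0]
tool_rot: [3.141, -0.0, 1.864]
wrist_force: [-1.1, 0.3, 4.1]
gripper_width: 0.148
finger_force: 58.5
```

Request:
send_rows([
  [[1,0,0,-1.5,0],[1,0,0,-3,0],[1,0,0,-4,0],[1,0,0,-4,0],[1,0,0,-1.5,0],[1,0,0,0,0]],
])

```text
clock: 5.1
ee_pos: [474.6, 244.9, 291.0]
tool_rot: [3.139, -0.0, 1.864]
wrist_force: [-0.1, -0.2, -0.6]
gripper_width: 0.146
finger_force: 58.7
```

Request:
send_rows([
  [[1,-3,-0.7,0,0],[1,-5,-1.2,0,0],[1,-6,-1.5,0,0],[1,-6,-1.5,0,0],[1,-6,-1.5,0,0],[1,-6,-1.5,0,0],[1,-6,-1.5,0,0],[1,-6,-1.5,0,0]],
])

```text
clock: 6.1
ee_pos: [496.0, -209.6, 287.4]
tool_rot: [-3.139, -0.003, 1.864]
wrist_force: [0.9, -0.2, -0.1]
gripper_width: 0.15
finger_force: 58.7
```

Request:
send_rows([
  [[1,-4.2,-1,0,0],[1,-2,-0.5,0,0],[1,0,0,0,0],[1,0,0,0,0]],
])

```text
clock: 6.6
ee_pos: [500.5, -270.3, 289.0]
tool_rot: [-3.141, -0.002, 1.865]
wrist_force: [-0.4, 0.8, 0.4]
gripper_width: 0.148
finger_force: 58.7
```

Run:
```python
from h import *
np.set_printoptions(suppress=True,precision=2)
s=env.read_state();print(s['ee_pos'],s['wrist_force'],s['gripper_width'],s['joints'])
p,c=snap('wrist','w3.png');print(proj(c,[502.7,-292.3,37]),proj(c,[474.5,-198.2,37]),proj(c,[474.5,-198,133]))
```

```text
[ 500.54 -270.35  289.03] [-0.41  0.79  0.36] 0.14776161750503747 [-0.59  0.06  1.6   0.    1.49 -0.88]
(np.float64(250.1604419067159), np.float64(190.6230329485354)) (np.float64(250.0649555795983), np.float64(93.76553528868423)) (np.float64(248.219556718295), np.float64(88.22496578344713))
```

View pics/w3.png

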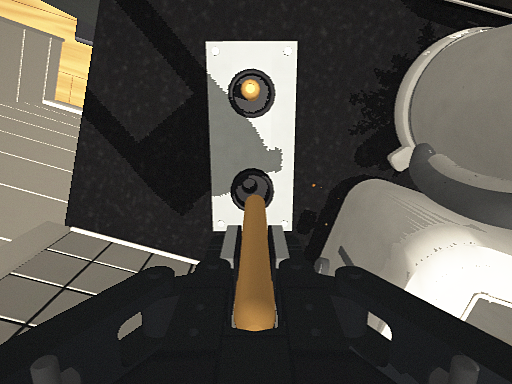

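The wrist view has the fixed peg's collar at (251,92) and the empty collar at (252,190), within 2 px of the prediction. The held peg's foot is near (255,197). I'll enlarge the well.

Run:
```python
import cv2,numpy as np
a=cv2.imread('pics/w3.png')[60:215,200:305]
b=(np.clip(a/255.,0,1)**.5*255).astype('uint8')
cv2.imwrite('pics/w3c.png',cv2.resize(b[95:150],(630,330),interpolation=cv2.INTER_CUBIC))
```

```text
(no output)
```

View pics/w3c.png

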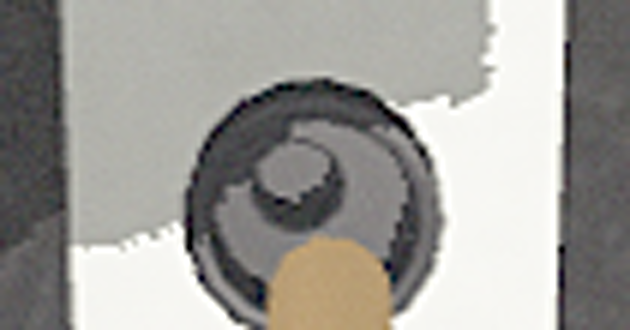

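Run:
```python
from h import *
np.set_printoptions(suppress=True,precision=2)
p,c=snap('wrist');P=env.read_state()['ee_pos']
print('foot proj',proj(c,[P[0],P[1],149]),proj(c,[P[0]+3,P[1],149]))
r=atz(c,252.2,188.8,37);h=atz(c,249.5,186,21);print(r,h)
R0=R.from_euler('xyz',env.read_state()['tool_rot']).as_matrix()
for q in(r,h):
  for z in (189,):print(R0.T@(np.array([q[0],q[1],P[2]])-P)/10)
d,_=np.array(r)-h,0;print(R0.T@-d)
```

```text
foot proj (np.float64(254.04171191012784), np.float64(202.09645868150537)) (np.float64(258.14285496565844), np.float64(203.2851289055636))
[ 504.53 -289.8    37.  ] [ 501.85 -291.66   21.  ]
[-1.98 -0.21 -0.  ]
[-2.08 -0.52 -0.  ]
[-1.01 -3.1  16.  ]
```

Request:
send_rows([
  [[1,-1.2,-0.2,0,0],[1,-0.8,-0.2,0,0],[1,0,0,2.5,0],[1,0,0,3,0],[1,0,0,3,0],[1,0,0,2.2,0],[1,0,0,0.8,0],[1,0,0,0,0]],
])

```text
clock: 7.7
ee_pos: [502.5, -292.2, 174.8]
tool_rot: [-3.141, -0.0, 1.864]
wrist_force: [-1.5, 0.1, -0.5]
gripper_width: 0.146
finger_force: 58.7
```

Run:
```python
from h import *
np.set_printoptions(suppress=True,precision=2)
s=env.read_state();print(s['ee_pos'],s['wrist_force'])
p,c=snap('wrist')
cv2.imwrite('pics/w4.png',cv2.cvtColor(cv2.resize(p[120:320,120:400],(784,560)),cv2.COLOR_RGB2BGR))
q=lambda u,v:((u-120)*2.8,(v-120)*2.8)
print(q(*proj(c,[503.6,-291,37])),q(*proj(c,[501.85,-291.66,21])))
```

```text
[ 502.47 -292.18  174.81] [-1.45  0.12 -0.46]
(np.float64(380.797225638013), np.float64(229.33757720624484)) (np.float64(373.44580936629916), np.float64(211.93139750465303))
```

View pics/w4.png

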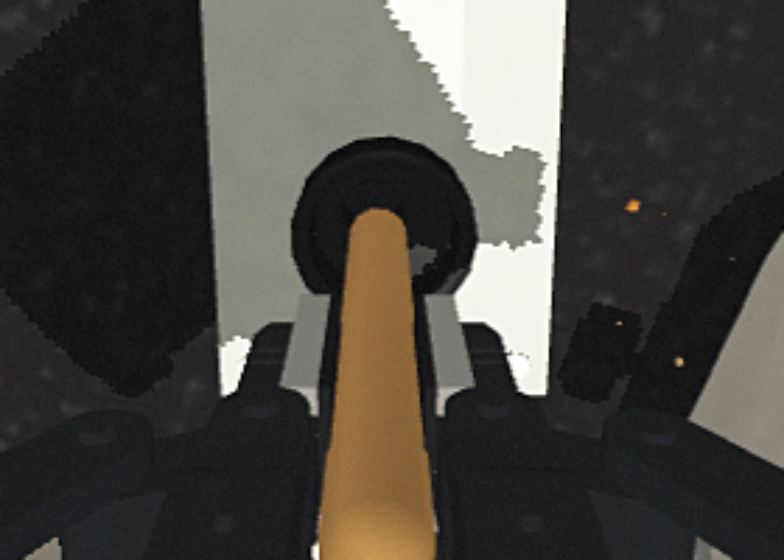

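The collar's mouth is centred near (385,228) in this crop. The peg's foot, at (378,225), is just inside it and clear of the rim. I'll lower it gently to the floor.

Request:
send_rows([
  [[1,0,0,0.5,0],[1,0,0,0.4,0],[1,0,0,0.2,0],[1,0,0,0.1,0],[1,0,0,0,0]],
])

```text
clock: 8.38
ee_pos: [502.5, -291.9, 162.8]
tool_rot: [-3.141, -0.0, 1.864]
wrist_force: [-0.2, -0.5, 0.6]
gripper_width: 0.147
finger_force: 58.7
```

Request:
send_rows([
  [[1,0,0,0.1,0],[1,0,0,0,0]],
])

```text
clock: 8.62
ee_pos: [502.6, -292.0, 161.9]
tool_rot: [-3.142, -0.0, 1.864]
wrist_force: [-0.2, 0.6, 0.3]
gripper_width: 0.145
finger_force: 58.7
```

Request:
send_rows([
  [[1,0,0,0.1,0],[1,0,0,0,0]],
])

```text
clock: 8.88
ee_pos: [502.5, -291.9, 160.8]
tool_rot: [-3.141, -0.0, 1.864]
wrist_force: [0.3, 0.2, -0.6]
gripper_width: 0.146
finger_force: 58.7
```

Request:
send_rows([
  [[1,0,0,0.06,0],[1,0,0,0,0]],
])

```text
clock: 9.12
ee_pos: [502.6, -292.0, 160.4]
tool_rot: [3.142, 0.0, 1.864]
wrist_force: [-0.1, 0.3, 0.3]
gripper_width: 0.147
finger_force: 58.8
```

Request:
send_rows([
  [[1,0,0,0.06,0],[1,0,0,0,0]],
])

```text
clock: 9.38
ee_pos: [502.7, -292.1, 160.1]
tool_rot: [3.141, 0.0, 1.864]
wrist_force: [-0.7, 0.4, 2.0]
gripper_width: 0.147
finger_force: 59.1
```

Request:
send_rows([
  [[1,0,0,0.06,0],[1,0,0,0,0]],
])

```text
clock: 9.62
ee_pos: [502.8, -292.2, 159.9]
tool_rot: [3.141, 0.001, 1.864]
wrist_force: [-2.3, 1.3, 6.7]
gripper_width: 0.146
finger_force: 59.5
```

The foot touches the floor at TCP z≈160 with 6.7 N. Now the growing spiral.

Request:
send_rows([
  [[1,0.02,-0.02,0,0],[1,0.03,0.03,0,0],[1,-0.03,0.06,0,0],[1,-0.09,0,0,0],[1,-0.05,-0.1,0,0],[1,0.08,-0.11,0,0]],
])

```text
clock: 10.38
ee_pos: [501.7, -292.6, 159.6]
tool_rot: [3.141, 0.0, 1.864]
wrist_force: [1.2, 0.7, 2.0]
gripper_width: 0.149
finger_force: 59.1
```

Request:
send_rows([
  [[1,0,0,0.05,0],[1,0,0,0,0]],
])

```text
clock: 10.62
ee_pos: [501.0, -292.5, 158.0]
tool_rot: [-3.141, -0.001, 1.864]
wrist_force: [-0.2, 1.9, -0.3]
gripper_width: 0.145
finger_force: 58.8
```

Request:
send_rows([
  [[1,0,0,0.1,0],[1,0,0,0.1,0],[1,0,0,0,0]],
])

```text
clock: 11.0
ee_pos: [501.1, -292.6, 156.2]
tool_rot: [-3.141, -0.001, 1.864]
wrist_force: [-1.9, 1.7, -0.4]
gripper_width: 0.146
finger_force: 58.8
```

Request:
send_rows([
  [[1,0.02,-0.02,0.2,0],[1,0,0,0.2,0],[1,0,0,0.2,0],[1,0,0,0,0]],
])

```text
clock: 11.5
ee_pos: [501.0, -292.5, 150.2]
tool_rot: [-3.141, -0.0, 1.864]
wrist_force: [-0.7, 1.9, -1.6]
gripper_width: 0.148
finger_force: 58.8
```

Request:
send_rows([
  [[1,0,0,0.2,0],[1,0,0,0.2,0],[1,0,0,0,0]],
])

```text
clock: 11.88
ee_pos: [501.0, -292.5, 146.3]
tool_rot: [-3.141, -0.0, 1.864]
wrist_force: [-1.4, 1.8, -0.3]
gripper_width: 0.151
finger_force: 58.9
```

Request:
send_rows([
  [[1,0,0,0.15,0],[1,0,0,0.1,0],[1,0,0,0,0]],
])

```text
clock: 12.25
ee_pos: [501.0, -292.6, 143.9]
tool_rot: [-3.141, -0.0, 1.864]
wrist_force: [-0.3, 4.3, 0.1]
gripper_width: 0.146
finger_force: 59.0
```

Request:
send_rows([
  [[1,0,0,0.08,0],[1,0,0,0,0]],
])

```text
clock: 12.5
ee_pos: [501.1, -292.6, 143.3]
tool_rot: [-3.142, -0.0, 1.864]
wrist_force: [-1.8, 3.8, 2.2]
gripper_width: 0.145
finger_force: 59.0
```

Request:
send_rows([
  [[1,0,0,0.06,0],[1,0,0,0,0]],
])

```text
clock: 12.75
ee_pos: [501.2, -292.7, 143.0]
tool_rot: [3.141, 0.0, 1.864]
wrist_force: [-2.2, 3.0, 5.7]
gripper_width: 0.147
finger_force: 59.3
```

Request:
send_rows([
  [[1,0.03,-0.01,0,0],[1,0,0,0,0],[1,0,0,0.05,0],[1,0,0,0,0]],
])

```text
clock: 13.25
ee_pos: [501.2, -292.6, 143.0]
tool_rot: [3.141, 0.001, 1.864]
wrist_force: [-3.8, 3.9, 8.5]
gripper_width: 0.146
finger_force: 59.8
```

Request:
send_rows([
  [[1,0.02,-0.02,-0.06,0],[1,0,0,0,0]],
])

```text
clock: 13.5
ee_pos: [500.9, -292.4, 143.0]
tool_rot: [3.141, 0.001, 1.864]
wrist_force: [-2.4, 2.9, 4.7]
gripper_width: 0.147
finger_force: 59.1
```

Request:
send_rows([
  [[0.5,0,0,0,0],[0,0,0,0,0],[-0.5,0,0,0,0],[-0.5,0,0,0,0]],
])

```text
clock: 14.0
ee_pos: [500.6, -292.4, 142.7]
tool_rot: [-3.142, 0.0, 1.864]
wrist_force: [-0.1, -0.6, 0.2]
gripper_width: 0.75
finger_force: 0.0
```

Request:
send_rows([
  [[-0.5,0,0,-2,0],[-0.5,0,0,-4,0],[-0.5,0,0,-5,0],[-0.5,0,0,-4,0],[-0.5,2,0,-1,0],[-0.5,4,0,0,0],[-0.5,0,0,0,0],[-0.5,0,0,0,0]],
])

```text
clock: 15.0
ee_pos: [483.6, -235.1, 304.1]
tool_rot: [3.141, 0.002, 1.865]
wrist_force: [0.3, -0.4, -0.3]
gripper_width: 0.75
finger_force: 0.0
```

Run:
```python
from h import *
s=env.read_state();print(s['ee_pos'],s['wrist_force'],s['gripper_width'])
p,c=snap('wrist');q,d=snap('side')
A=p[:300,100:400];B=cv2.resize(q[130:205,240:315],(300,300),interpolation=2)
cv2.imwrite('pics/end.png',cv2.cvtColor(np.hstack([A,B]),cv2.COLOR_RGB2BGR))
f=lambda c,P:np.array(proj(c,P))
g=lambda P:((f(d,P)-[240,130])*4).round()+[300,0]
H=[501.5,-292.3];print('wrist home top',f(c,H+[133])-[100,0],'18 up',f(c,H+[151])-[100,0]);print('side home',g(H+[133]),g(H+[151]),'fixed',g([474,-197,133]))
```

```text
[ 483.56211787 -235.0820104   304.06006086] [ 0.33443004 -0.39570432 -0.25681174] 0.7504479677343505
wrist home top [154.49936353 258.79548156] 18 up [154.53493902 269.57195555]
side home [463. -15.] [463. -40.] fixed [479.  37.]
```

View pics/end.png

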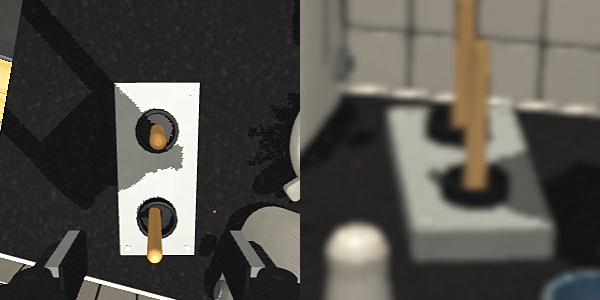

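The peg stands upright in the formerly empty collar. Its top is at (155,257) in the wrist view, against a prediction of (154,259) for fully home and (154,270) for 18 mm higher, so it is home. The gripper is clear of everything.

```bash
python3 -c "
from station import env
print(env.finish_job())"
```

```text
the job is handed in; nothing more can be done
None
```

The loose peg is fully home and upright in the stand's empty collar, released, and handed in at about 15 s; the highest force I read while pressing was 8.5 N, and the shaker, cup and tin were not approached.

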